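Nest the mixing bowls and log the set

ROBOT

A 6-joint arm with a two-finger parallel gripper is mounted at the origin on the work surface. World frame = base frame: x ahead of the robot, y to its left, z up, the work surface at z = 0. Lengths are in m, angles in rad, forces in N, time in s.
With the tool pointing down it reaches from about 0.35 to 0.875 m from the base axis. Payload 15.5 kg.
Tool frame: the origin (TCP) lies midway between the tips of the shut fingers; the grasp point (between the pads) lies 19 mm behind it; z points along the fingers, y is the line along which they close (so a half turn about z gives the same grasp; the last joint's range is limited). The gripper opens to 85 mm and grips with 20 to 120 N. Pads are 22 mm wide; open, the fingers measure 114 mm over their backs; the gripper's body (76 mm by 85 mm) begins 54 mm behind the grasp point. The pads swing forward as they close: fully open they stand 13 mm farther back than shut.
Start: joints at [-1.319, 0.494, 1.345, -0, 1.302, -0.096], TCP at [0.213, -0.588, 0.231] pointing down, gripper open.
Joint ranges: [-2.91, 2.91], [-0.82, 2.16], [0.22, 2.67], [-1.22, 4.37], [0.12, 2.79], [-3.08, 3.08]. Speed limits (rad/s): [1.89, 1.89, 2.57, 3.01, 3.01, 3.01].

INTERFACE

Orientations are given as a unit quaternion [w, x, y, z].
In Python, from rig import bot gives the robot as it stands. Calls block until the motion is done:
- bot.move_pose(position, orientation): joint-space move of the TCP to a pose.
- bot.move_linear(position, rot=None, feed=0.15, contact_N=None): straight line of the TCP; rot=None keeps the orientation; feed is the mean speed in m/s. With contact_N (N) it stops when the force on the tool has changed by that much, and returns True; else False.
- bot.move_j(angles): joint-space move.
- bot.open() and bot.close_gripper(grasp_force=None): open the fingers fully, or close them until they stop; grasp_force is the grip in N (None keeps the last).
- bot.sleep(seconds).
- bot.inverse_kinematics(position, orientation): joint angles nearest the present ones, or None.
- bot.observe(): the state.
- bot.grab_frame(name): name is "scene" or "top" or "wrist"; returns a dict with "frame" (480x640x3 uint8, red, green, blue), "K" (3x3 intrinsics, pixels), "R" (3x3) and "t" (3): a world point X has camera coordinates R X + t. Camera axes: x right, y down, z forward; pixel columns grow to the right and rows downward; lengths in m; the calibration is good to about 2 mm. A picture is of the moment at which its call begins. There is no depth.
A pose or a line that the arm cannot do raises bot.MotionError and nothing moves.
- bot.finish_job(): hands the job in; it is judged then, once.
Trained networks look in a picture, given as the dict that the camera call returned (one of the last four; its "shot" number tells which), for a name from the list of things; names that differ only in an ending like _2 or _b are one class to them, and where a whole thing is asked for, a point or a joint stands for the part that bears it (a point fixed in the world has none). Each returns a list of dicts, best first, with "score" (0 to 1); they miss things now and then, are a little off and sometimes report something else, mostly with a low value. They report only what shows in the picture. A call takes as long as a camera call.
- bot.boxes_of(picture, name): "at" ([column, row] in pixels, amid what is visible of it).
- bot.outline_of(picture, name): "region" (480x640 bool, what is visible of it) and "at" ([column, row] in pixels, amid what is visible of it).
- bot.spot_point(picture, name): "at" ([column, row] in pixels: a listed point, or the origin of a listed thing).
The state is a dict: "t": time; "joint_positions": joint angles; "qvel": joint speeds; "joint_efforts": joint torques, N m; "position": TCP position; "tcp_rot": TCP orientation; "contact_force": force on the tool from outside, world axes, zero at the start; "torque": the same for the moment, N m; "finger_gap": finger opening in m; "finger_force": force on a finger pad.
Only numpy, scipy, OpenCV 4.12 (cv2) and the standard library are available. Lean on these libraries where they do the work, as an engineer would, in place of code of your own. Each camera call takes 0.05 s, during which the arm holds its last target. There are 200 camera calls.

TASK

Tidy the chocolate counter: first take the scraper off the largest white bowl and lay it flat in the aluminium utensil tray. Then nest all the bowls that are there inside one another in order of size, each standing level on the floor of the next larger one, with the largest standing wholly on the round cork mat. Last, log the set on the tally counter by swinging its sprung lever right to the stop and letting it go back; do not knock over or shove aside the two small jars between the bowls.

Things in the scene. Friction and masses are not known exactly. Their poses are not given: they have to be found in the camera images.
- bowl_a: White thick-walled mixing bowl, round, number 1 of five by size, open at the top. Rim outer diameter 160 mm, foot diameter 140 mm, height 80 mm, wall 8 mm thick up to the rim, inner floor 14 mm above the underside; 300 g. Origin: centre of its underside, z up along its axis. The largest; always there; a scraper lies across its rim at the start.
- bowl_b: White thick-walled mixing bowl, round, number 2 of five by size, open at the top. Rim outer diameter 136 mm, foot diameter 116 mm, height 80 mm, wall 8 mm thick up to the rim, inner floor 14 mm above the underside; 240 g. Origin: centre of its underside, z up along its axis. May be absent.
- bowl_c: White thick-walled mixing bowl, round, number 3 of five by size, open at the top. Rim outer diameter 112 mm, foot diameter 92 mm, height 80 mm, wall 8 mm thick up to the rim, inner floor 14 mm above the underside; 180 g. Origin: centre of its underside, z up along its axis. May be absent.
- bowl_d: White thick-walled mixing bowl, round, number 4 of five by size, open at the top. Rim outer diameter 90 mm, foot diameter 70 mm, height 80 mm, wall 8 mm thick up to the rim, inner floor 14 mm above the underside; 130 g. Origin: centre of its underside, z up along its axis. May be absent.
- bowl_e: White thick-walled mixing bowl, round, number 5 of five by size, open at the top. Rim outer diameter 70 mm, foot diameter 50 mm, height 80 mm, wall 8 mm thick up to the rim, inner floor 14 mm above the underside; 90 g. Origin: centre of its underside, z up along its axis. May be absent.
- scraper: Dough scraper 220 mm long, lying flat: a wooden handle 22 mm wide, 16 mm high from x = -110 to +15 mm, then a flat grey blade 62 mm wide, 8 mm thick from x = +10 to +110 mm. Origin: middle of its underside; x along it towards the blade, z up. It balances near its origin; 90 g.
- tray: Fixed shallow open aluminium utensil tray, 290 mm (its x) by 125 mm (its y), 30 mm high, wall and floor 4 mm. Origin: centre of its underside.
- mat_top (a point): Centre of the upper face of the fixed round cork mat, 200 mm in diameter, 6 mm thick.
- tally_lever (a joint): Lever of the tally counter, rad: 0 at rest, 0.9 at its stop. It turns counter-clockwise as seen from above, about a vertical pin; a spring (2 N at the post at rest, 4 N at the stop) brings it back.
- lever_post (a point): Upright round black post on the end of the lever arm, 18 mm in diameter, top at 111 mm and arm's upper face at 71 mm above the counter. The point is on its axis at the top; it moves with the lever, 95 mm from the pin.
- lever_pivot (a point): Pin about which the lever turns, on top of the tally counter: a fixed grey housing 90 x 100 mm, 55 mm high, centred under this point. Its x axis points from the front of the housing to the back; the lever sticks out over the front (-x).
- jar_a: Small amber jar, 40 mm in diameter, 60 mm high, a bystander. Origin: centre of its underside.
- jar_b: Small brown jar, 40 mm in diameter, 55 mm high, a bystander. Origin: centre of its underside.

How it is judged:
On the way, in this order (a step that is already met when the one before it is completed fails the run):
1. the scraper lies flat in the utensil tray (x of scraper in the frame of tray between -0.05 and 0.05 m and y of scraper in the frame of tray between -0.05 and 0.05 m and z of scraper in the frame of tray between 0 and 0.016 m and angle between scraper's own z axis and vertical below 0.12 rad and linear speed of scraper below 0.03 m/s), for 0.2 s.
2. all bowls present are nested in size order on the cork mat (horizontal distance between bowl_a and mat_top below 0.035 m and z of bowl_a in the frame of mat_top between -0.004 and 0.005 m and angle between each of bowl_a, bowl_b, bowl_c, bowl_d, bowl_e's own z axis and vertical below 0.1 rad and linear speed of each of bowl_a, bowl_b, bowl_c, bowl_d, bowl_e below 0.03 m/s and z of bowl_b in the frame of bowl_a between 0.008 and 0.019 m and horizontal distance between bowl_b and bowl_a below 0.018 m and z of bowl_c in the frame of bowl_a between 0.008 and 0.033 m and horizontal distance between bowl_c and bowl_a below 0.03 m and z of bowl_c in the frame of bowl_b between 0.008 and 0.019 m and horizontal distance between bowl_c and bowl_b below 0.018 m and z of bowl_d in the frame of bowl_a between 0.008 and 0.047 m and horizontal distance between bowl_d and bowl_a below 0.041 m and z of bowl_d in the frame of bowl_b between 0.008 and 0.033 m and horizontal distance between bowl_d and bowl_b below 0.029 m and z of bowl_d in the frame of bowl_c between 0.008 and 0.019 m and horizontal distance between bowl_d and bowl_c below 0.017 m and z of bowl_e in the frame of bowl_a between 0.008 and 0.061 m and horizontal distance between bowl_e and bowl_a below 0.051 m and z of bowl_e in the frame of bowl_b between 0.008 and 0.047 m and horizontal distance between bowl_e and bowl_b below 0.039 m and z of bowl_e in the frame of bowl_c between 0.008 and 0.033 m and horizontal distance between bowl_e and bowl_c below 0.027 m and z of bowl_e in the frame of bowl_d between 0.008 and 0.019 m and horizontal distance between bowl_e and bowl_d below 0.016 m), for 0.2 s.
3. the tally lever is swung to its stop (value of joint tally_lever above 0.84 rad), for 0.05 s.
At the end, for the whole second after the job is handed in: Present bowls nested by size, level (0.1 rad), each on the next larger one's floor (5 mm); largest flat on the cork mat, centres within 35 mm; scraper flat on the tray floor, middle within 50 mm of the tray's along both axes; lever back below 0.08 rad after passing 0.84; all at rest (all of step 1 and all of step 2 and value of joint tally_lever below 0.08 rad); the robot touches nothing.
It fails at once if a small jar is knocked over (0.5 rad) or shoved more than 60 mm (angle between any of jar_a, jar_b's own z axis and vertical above 0.5 rad or distance of any of jar_a, jar_b from where it was at the start of the episode above 0.06 m).
Of bowl_b, bowl_c, bowl_d, bowl_e only 2 to 4 are there at a start; the rules pass over those that are not, and their reading is None.
At some moment in a run one of bowl_b, bowl_c, bowl_d, bowl_e may be knocked a few centimetres aside while the robot is not near it.
It also fails if it takes over 210 s, if anything falls off the work surface, if the arm or the gripper's body presses on something with over 40 N, if the wrist force passes 120 N, or if a joint passes its speed limit or range.

## Working session

There is one attempt and no reset: what is moved stays moved. The work goes in short steps, each a Python script; the robot and the scene stay as the last script left them, time stands still between calls to the robot, and variables do not carry over. Pictures are saved under pics/ and viewed, at most 14 in all, crops included, and the job is handed in when it is done.

```bash
mkdir -p pics; ls; python3 - <<'E'
from rig import bot
import cv2
for n in ("top","scene"):
    p=bot.grab_frame(n); cv2.imwrite(f"pics/{n}0.png",p["frame"][:,:,::-1])
    print(n,p["K"].tolist(),p["R"].round(4).tolist(),p["t"].round(4).tolist())
    for k in ("bowl_a","scraper","tray","mat_top","lever_post","lever_pivot","jar_a","jar_b"):
        print(k,[(list(map(int,d["at"])),round(d["score"],2)) for d in bot.spot_point(p,k)][:7])
print(bot.observe())
E
```

```text
pics
top [[624.9723974876371, 0.0, 328.5825549069545], [0.0, 624.9723974876371, 238.5774966663757], [0.0, 0.0, 1.0]] [[0.0173, -0.9998, -0.0053], [-0.9884, -0.0163, -0.1512], [0.1511, 0.0079, -0.9885]] [0.0129, 0.5799, 1.6303]
bowl_a [([417, 298], 0.94), ([341, 278], 0.85), ([332, 210], 0.69)]
scraper [([339, 201], 0.79)]
tray [([181, 263], 0.66)]
mat_top [([253, 214], 0.72)]
lever_post [([462, 257], 0.83)]
lever_pivot [([483, 230], 0.68)]
jar_a [([294, 253], 0.74), ([342, 283], 0.73), ([369, 251], 0.44), ([404, 212], 0.29)]
jar_b [([294, 253], 0.74), ([342, 283], 0.73), ([369, 251], 0.44), ([404, 212], 0.29)]
scene [[561.9872126981203, 0.0, 330.09628195519855], [0.0, 561.9872126981203, 236.37726896519217], [0.0, 0.0, 1.0]] [[-0.8192, 0.5735, -0.0064], [0.4957, 0.7025, -0.5107], [-0.2884, -0.4215, -0.8597]] [0.4346, -0.2332, 1.4219]
bowl_a [([282, 283], 0.79), ([314, 165], 0.72), ([236, 226], 0.66)]
scraper [([273, 261], 0.62), ([215, 140], 0.53)]
tray [([464, 398], 0.93), ([239, 222], 0.17)]
mat_top [([345, 362], 0.65), ([312, 166], 0.55)]
lever_post [([251, 123], 0.81)]
lever_pivot [([214, 142], 0.72)]
jar_a [([350, 293], 0.82), ([302, 226], 0.68)]
jar_b [([350, 293], 0.82), ([302, 226], 0.68)]
{'t': 0.9, 'joint_positions': array([-1.31851569e+00,  4.93580766e-01,  1.34550841e+00, -3.95980301e-05,
        1.30250238e+00, -9.55245796e-02]), 'qvel': array([-0.00252782, -0.00039784, -0.00230978,  0.00081097,  0.00030271,
       -0.00063791]), 'joint_efforts': array([ 1.79416373e-03, -8.82020831e+01, -3.84259093e+01, -1.61279727e-04,
        1.23947426e-03,  4.30020862e-06]), 'position': array([ 0.21299728, -0.58758063,  0.23128608]), 'tcp_rot': array([ 2.04084572e-06,  9.84916102e-01,  1.73032574e-01, -1.89892021e-05]), 'contact_force': array([ 0.27866372, -0.09338307, -0.37680461]), 'torque': array([-0.00848849,  0.03528909, -0.01948713]), 'finger_force': 0.0, 'finger_gap': 0.08536322972477169}
```

View pics/top0.png

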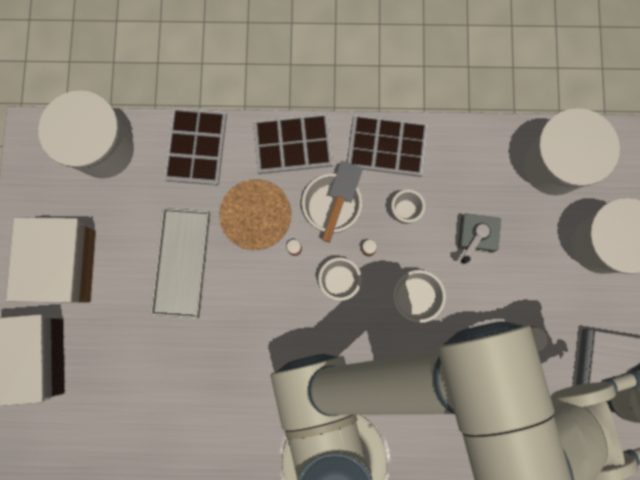

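View pics/scene0.png

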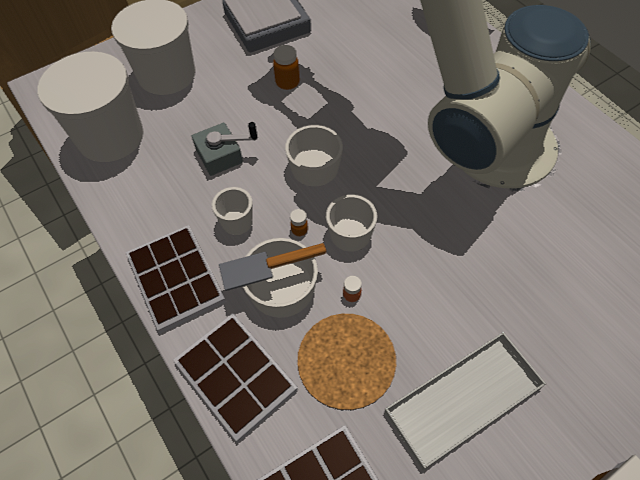

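The top view shows four bowls: a at (332,203) with the scraper on it, b at about (419,295), c at about (340,278) and d at about (407,206). The jars are at (294,246) and (369,246), the mat at (255,214), the tray at (181,263) and the lever post at (465,259). The scene view shows the same set and no fifth bowl.

Next I'll fit the bowl silhouettes and the other poses from both cameras.

```bash
cat > h.py <<'E'
from rig import bot
import numpy as np, cv2
from scipy.optimize import minimize, least_squares
DIA={'a':(.160,.140),'b':(.136,.116),'c':(.112,.092),'d':(.090,.070),'e':(.070,.050)}
def proj(p,X):
    c=np.atleast_2d(X)@p["R"].T+p["t"]; q=c@p["K"].T; return q[:,:2]/q[:,2:]
def ray(p,uv,z):
    d=p["R"].T@np.linalg.solve(p["K"],[uv[0],uv[1],1.]); o=-p["R"].T@p["t"]
    return (o+d*(z-o[2])/d[2])[:2]
def hullpts(p,x,y,s,z0=0):
    a=np.linspace(0,2*np.pi,60); r=[np.c_[x+D/2*np.cos(a),y+D/2*np.sin(a),np.full(60,z0+h)] for D,h in zip(DIA[s],(.08,0))]
    return cv2.convexHull(proj(p,np.vstack(r)).astype(np.float32))
def fit(p,mask,s,z0=0,hull=False):
    """bowl centre from its outer silhouette: IoU of the modelled hull with the mask (hull)"""
    cs,_=cv2.findContours(mask.astype(np.uint8),cv2.RETR_EXTERNAL,cv2.CHAIN_APPROX_NONE)
    h=cv2.convexHull(np.vstack(cs)if hull else max(cs,key=cv2.contourArea))
    m=np.zeros((480,640),np.uint8); cv2.fillPoly(m,[h],1)
    u,v,w,k=cv2.boundingRect(h); u-=15;v-=15;w+=30;k+=30
    S=8; M=np.zeros((k*S,w*S),np.uint8); off=np.array([u,v])-.5
    def rast(q):
        I=np.zeros((k*S,w*S),np.uint8); cv2.fillPoly(I,[np.round((q.reshape(-1,2)-off)*S).astype(int)],1); return I
    M=cv2.resize(m[max(v,0):v+k,max(u,0):u+w],(w*S,k*S),interpolation=cv2.INTER_NEAREST) if u>=0 and v>=0 and u+w<=640 and v+k<=480 else rast(h)
    f=lambda c:-(lambda I:(I&M).sum()/max(1,(I|M).sum()))(rast(hullpts(p,*c,s,z0)))
    c0=ray(p,h.reshape(-1,2).mean(0),z0+.045)
    r=minimize(f,c0,method='Nelder-Mead',options=dict(initial_simplex=[c0,c0+[.01,0],c0+[0,.01]],xatol=2e-4))
    return r.x,-r.fun
def rough(p,name,z):
    return [(ray(p,d["at"],z).round(4).tolist(),round(d["score"],2)) for d in bot.spot_point(p,name)]
E
python3 - <<'E'
from h import *
for n in ("top","scene"):
    p=bot.grab_frame(n)
    for d in bot.outline_of(p,"bowl_a"):
        if d["region"].sum()<300: continue
        print(n,[int(v) for v in d["at"]],round(d["score"],2),{s:(fit(p,d["region"],s)[0].round(4).tolist(),round(fit(p,d["region"],s)[1],3)) for s in DIA})
    for k,z in (("scraper",.08),("tray",0),("mat_top",.006),("lever_post",.111),("lever_pivot",.06),("jar_a",0)):
        print(k,rough(p,k,z))
    for k,z in (("tray",.03),("scraper",.09)):
        for d in bot.outline_of(p,k)[:1]:
            c,_=cv2.findContours(d["region"].astype(np.uint8),0,2); c=max(c,key=cv2.contourArea).reshape(-1,2)
            w=np.array([ray(p,q,z) for q in c]); b=cv2.minAreaRect(w.astype(np.float32)*1000)
            print(k,"rect mm",[np.round(x,1).tolist() for x in b])
E
```

```text
top [416, 296] 0.78 {'a': ([0.4418, -0.2133], np.float64(0.694)), 'b': ([0.4294, -0.213], np.float64(0.955)), 'c': ([0.4213, -0.2158], np.float64(0.711)), 'd': ([0.412, -0.2065], np.float64(0.461)), 'e': ([0.4386, -0.2397], np.float64(0.28))}
top [326, 207] 0.77 {'a': ([0.6811, 0.0737], np.float64(0.491)), 'b': ([0.6763, 0.0414], np.float64(0.622)), 'c': ([0.6755, 0.0488], np.float64(0.695)), 'd': ([0.6785, 0.0523], np.float64(0.641)), 'e': ([0.7038, 0.0453], np.float64(0.411))}
top [405, 206] 0.62 {'a': ([0.6983, -0.2117], np.float64(0.372)), 'b': ([0.666, -0.161], np.float64(0.442)), 'c': ([0.6619, -0.1772], np.float64(0.626)), 'd': ([0.6671, -0.1851], np.float64(0.948)), 'e': ([0.6697, -0.1914], np.float64(0.649))}
scraper [([0.6773, -0.0103], 0.68)]
tray [([0.5115, 0.4236], 0.91), ([0.6164, -0.4043], 0.65)]
mat_top [([0.6506, 0.2296], 0.87)]
lever_post [([0.5248, -0.3212], 0.56)]
lever_pivot [([0.6046, -0.3913], 0.74), ([0.5455, 0.1194], 0.32)]
jar_a [([0.5562, 0.1136], 0.52), ([0.5533, -0.0818], 0.44), ([0.4769, -0.013], 0.41)]
tray rect mm [[510.8, 420.7], [134.2, 291.7], 86.5]
[... 674 characters left out ...]
.0057], np.float64(0.978)), 'd': ([0.4718, 0.0033], np.float64(0.69)), 'e': ([0.4744, 0.0146], np.float64(0.452))}
scene [286, 285] 0.56 {'a': ([0.6708, 0.0196], np.float64(0.64)), 'b': ([0.6785, 0.0434], np.float64(0.722)), 'c': ([0.6764, 0.0516], np.float64(0.711)), 'd': ([0.6764, 0.0505], np.float64(0.567)), 'e': ([0.705, 0.0445], np.float64(0.367))}
scraper []
tray [([0.515, 0.4228], 0.64), ([0.4745, -0.4232], 0.59)]
mat_top [([0.6494, 0.2307], 0.79)]
lever_post []
lever_pivot [([0.5983, -0.3802], 0.71), ([0.4449, -0.18], 0.45)]
jar_a [([0.555, 0.1124], 0.76), ([0.5557, -0.0801], 0.7)]
tray rect mm [[513.5, 425.3], [127.2, 297.2], 86.6]
scraper rect mm [[670.3, 2.5], [67.0, 221.7], 71.5]
```

```bash
cat >> h.py <<'E'
from scipy.spatial.transform import Rotation as Ro
def down(psi,tilt=0.):
    """tool z down, tool x at yaw psi; then tilted about tool x (tilt>0: fingertips towards +tool y)"""
    x=np.array([np.cos(psi),np.sin(psi),0]); z=np.array([0,0,-1.]); R=Ro.from_matrix(np.c_[x,np.cross(z,x),z])*Ro.from_euler('x',-tilt)
    q=R.as_quat(); return np.r_[q[3],q[:3]]
E
python3 - <<'E'
from h import *
p=bot.grab_frame("top")
r=bot.outline_of(p,"tray")[0]["region"]; v,u=np.nonzero(r)
w=np.array([ray(p,q,.015) for q in zip(u,v)]); C=np.cov(w.T); e=np.linalg.eigh(C)[1][:,1]; e*=np.sign(e[0])
ty=np.arctan2(e[1],e[0]); tc=w.mean(0); print("tray",tc,np.degrees(ty),np.sqrt(12*np.linalg.eigvalsh(C)))
g=.671-.008*np.cos(-.314),-.001-.008*np.sin(-.314)
psi=-.314; q=down(psi)
bot.move_pose([*g,.25],q); bot.move_linear([*g,.089],q,feed=.12)
bot.close_gripper(40); print("gap",bot.observe()["finger_gap"])
bot.move_linear([*g,.25],feed=.12); print("gap",bot.observe()["finger_gap"],bot.observe()["t"])
p=bot.grab_frame("scene"); cv2.imwrite("pics/s1.png",p["frame"][:,:,::-1])
E
```

```text
tray [0.51027531 0.42437818] -3.406739278848922 [0.13318012 0.29389508]
gap 0.020648076873294847
gap 0.020826086226320463 8.2083
```

View pics/s1.png

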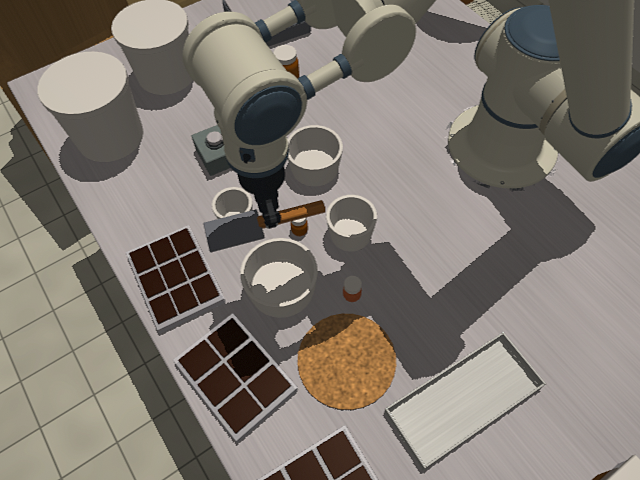

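The scraper is held level at about (265,220), and bowl a at (280,280) is clear. I'll lay the scraper in the tray next.

```bash
python3 - <<'E'
from h import *
psi=-.06; q=down(psi); g=(.512-.008,.424+.0005)
bot.move_pose([*g,.20],q); bot.move_linear([*g,.04],q,feed=.12)
print("contact",bot.move_linear([*g,.016],q,feed=.03,contact_N=5),bot.observe()["position"])
bot.open(); bot.sleep(.2); print(bot.observe()["contact_force"])
bot.move_linear([*g,.20],feed=.15); print(bot.observe()["t"])
bot.move_pose([.4,.3,.35],q)
p=bot.grab_frame("scene"); cv2.imwrite("pics/s2.png",p["frame"][:,:,::-1])
for n in ("top","scene"):
    p=bot.grab_frame(n)
    for d in bot.outline_of(p,"bowl_a"):
        if d["region"].sum()<300: continue
        print(n,[int(v) for v in d["at"]],[(s,*c.round(4),round(f,3)) for s in DIA for c,f in [fit(p,d["region"],s)] if f>.85])
    print(rough(p,"scraper",.004),rough(p,"tray",0))
E
```

```text
contact False [0.50410285 0.4245875  0.01614837]
[-0.43002056 -1.09312537  0.11086764]
14.575
top [419, 295] [('b', np.float64(0.429), np.float64(-0.2133), np.float64(0.979))]
top [402, 225] [('d', np.float64(0.6215), np.float64(-0.1767), np.float64(0.958))]
top [334, 206] [('a', np.float64(0.6713), np.float64(0.0164), np.float64(0.977))]
top [338, 280] [('c', np.float64(0.4693), np.float64(-0.0073), np.float64(0.97))]
[] []
scene [314, 154] [('b', np.float64(0.4279), np.float64(-0.2132), np.float64(0.975))]
scene [253, 202] [('d', np.float64(0.6201), np.float64(-0.1761), np.float64(0.969))]
scene [346, 221] [('c', np.float64(0.4694), np.float64(-0.0065), np.float64(0.964))]
scene [284, 276] [('a', np.float64(0.6706), np.float64(0.0171), np.float64(0.983))]
scene [348, 360] []
scene [220, 144] []
[([0.5104, 0.4185], 0.61)] [([0.5089, 0.4243], 0.62)]
```

View pics/s2.png

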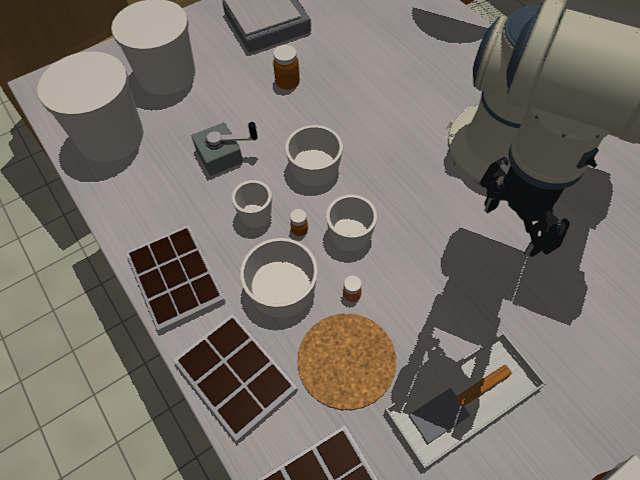

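The scraper lies in the tray at about (460,400), the lever and jars haven't moved, and d has been knocked to (0.621,-0.176). Bowl a goes to the mat next.

```bash
cat >> h.py <<'E'
TILT=np.arctan(10/80)
def gpose(c,s,phi,dz,z0,flip=False):
    r=DIA[s][0]/2-dz/8-.004
    return np.array([c[0]+r*np.cos(phi),c[1]+r*np.sin(phi),z0+.08-dz]), (down(phi+np.pi/2,-TILT) if flip else down(phi-np.pi/2,TILT))
def over(P,q,z): return [P[0],P[1],z]
def pick(c,s,phi,dz,flip,force=80):
    P,q=gpose(c,s,phi,dz,0,flip)
    bot.move_pose(over(P,q,.25),q); bot.move_linear(over(P,q,.13),q,feed=.2)
    if bot.move_linear(P,q,feed=.08,contact_N=8): print("contact on approach",bot.observe()["position"],P)
    bot.close_gripper(force); print("gap",bot.observe()["finger_gap"],"z",bot.observe()["position"])
    bot.move_linear(over(P,q,.25),q,feed=.12); print("lifted gap",bot.observe()["finger_gap"],"t",bot.observe()["t"])
def place(c,s,phi,dz,flip,z0):
    P,q=gpose(c,s,phi,dz,z0,flip)
    bot.move_pose(over(P,q,.25),q); bot.move_linear(over(P,q,P[2]+.025),q,feed=.12); bot.sleep(.2)
    print("touch",bot.move_linear(over(P,q,P[2]-.003),q,feed=.03,contact_N=5),"dz",bot.observe()["position"]-P)
    bot.open(); bot.sleep(.2); print("F",bot.observe()["contact_force"].round(1))
    bot.move_linear(over(P,q,.25),q,feed=.15); print("t",bot.observe()["t"])
def survey(cams=("top","scene"),z0=0):
    for n in cams:
        p=bot.grab_frame(n)
        for d in bot.outline_of(p,"bowl_a"):
            if d["region"].sum()<300: continue
            for z in (0,z0)[:1+(z0>0)]:
                o=[(s,*map(float,c.round(4)),round(float(f),3)) for s in DIA for c,f in [fit(p,d["region"],s,z)] if f>.85]
                if o: print(n,"z0",z,o)
def save(n,cam="scene"):
    p=bot.grab_frame(cam); cv2.imwrite(f"pics/{n}.png",p["frame"][:,:,::-1])
E
python3 - <<'E'
from h import *
for s,c in (('a',(.671,.017)),('a',(.65,.23)),('b',(.4285,-.213)),('c',(.4693,-.0068)),('d',(.621,-.1765))):
    for ph in range(0,360,45):
        o=[]
        for f in (0,1):
            P,q=gpose(c,s,np.radians(ph),.012,0,f); j=bot.inverse_kinematics(P,q); k=bot.inverse_kinematics(over(P,q,.25),q)
            o.append(None if j is None or k is None else (round(float(j[5]),1)))
        print(s,c,ph,o)
E
```

```text
a (0.671, 0.017) 0 [None, -0.1]
a (0.671, 0.017) 45 [2.4, -0.7]
a (0.671, 0.017) 90 [1.7, -1.4]
a (0.671, 0.017) 135 [0.9, -2.2]
a (0.671, 0.017) 180 [-0.1, 3.1]
a (0.671, 0.017) 225 [-1.1, 2.1]
a (0.671, 0.017) 270 [-1.9, 1.3]
a (0.671, 0.017) 315 [-2.5, 0.6]
a (0.65, 0.23) 0 [-2.9, 0.2]
a (0.65, 0.23) 45 [2.7, -0.4]
a (0.65, 0.23) 90 [2.0, -1.1]
a (0.65, 0.23) 135 [1.3, -1.9]
a (0.65, 0.23) 180 [0.3, -2.8]
a (0.65, 0.23) 225 [-0.7, 2.4]
a (0.65, 0.23) 270 [-1.6, 1.6]
a (0.65, 0.23) 315 [-2.3, 0.9]
b (0.4285, -0.213) 0 [2.7, -0.4]
b (0.4285, -0.213) 45 [2.1, -1.1]
b (0.4285, -0.213) 90 [1.3, -1.8]
b (0.4285, -0.213) 135 [0.3, -2.8]
b (0.4285, -0.213) 180 [-0.9, 2.3]
b (0.4285, -0.213) 225 [-1.7, 1.4]
b (0.4285, -0.213) 270 [-2.4, 0.7]
b (0.4285, -0.213) 315 [-3.0, 0.1]
c (0.4693, -0.0068) 0 [3.0, -0.1]
c (0.4693, -0.0068) 45 [2.4, -0.7]
c (0.4693, -0.0068) 90 [1.8, -1.4]
c (0.4693, -0.0068) 135 [0.9, -2.2]
c (0.4693, -0.0068) 180 [-0.2, 2.9]
c (0.4693, -0.0068) 225 [-1.3, 1.9]
c (0.4693, -0.0068) 270 [-2.0, 1.1]
c (0.4693, -0.0068) 315 [-2.7, 0.5]
d (0.621, -0.1765) 0 [2.8, -0.3]
d (0.621, -0.1765) 45 [2.2, -1.0]
d (0.621, -0.1765) 90 [1.4, -1.7]
d (0.621, -0.1765) 135 [0.5, -2.6]
d (0.621, -0.1765) 180 [-0.5, 2.7]
d (0.621, -0.1765) 225 [-1.4, 1.8]
d (0.621, -0.1765) 270 [-2.1, 1.0]
d (0.621, -0.1765) 315 [-2.8, 0.4]
```

```bash
python3 - <<'E'
from h import *
pick((.671,.017),'a',np.pi,.022,0)
save("a1")
place((.650,.230),'a',np.pi,.022,0,.006)
bot.move_pose([.40,.0,.35],down(.0)); 
survey(z0=.006); save("a2")
a,b=[cv2.imread(f"pics/{k}.png")[60:480,80:480] for k in ("a1","a2")]; cv2.imwrite("pics/a12.png",np.hstack([a,b]))
E
```

```text
gap 0.006349980949110089 z [0.59840364 0.01693385 0.05840896]
lifted gap 0.006719410872793821 t 22.1667
touch True dz [-7.00523840e-05  1.84628137e-04  3.83960803e-04]
F [-0.5 -0.9  0.5]
t 27.875
top z0 0 [('d', 0.6214, -0.1773, 0.941)]
top z0 0.006 [('d', 0.62, -0.1766, 0.936)]
top z0 0 [('b', 0.4287, -0.2138, 0.976)]
top z0 0.006 [('b', 0.4283, -0.2129, 0.974)]
scene z0 0 [('b', 0.4269, -0.2131, 0.962)]
scene z0 0.006 [('b', 0.4294, -0.2097, 0.953)]
scene z0 0 [('a', 0.6468, 0.2217, 0.983)]
scene z0 0.006 [('a', 0.6482, 0.2231, 0.98)]
scene z0 0 [('c', 0.4687, -0.0067, 0.967)]
scene z0 0.006 [('c', 0.4714, -0.0035, 0.966)]
scene z0 0 [('d', 0.62, -0.1762, 0.974)]
scene z0 0.006 [('d', 0.6217, -0.1719, 0.97)]
```

View pics/a12.png

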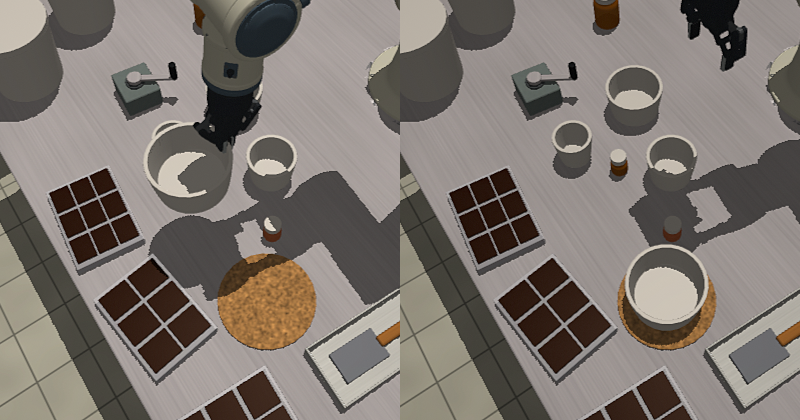

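Bowl a stands on the mat, within it, at crop (665,285). I'll recheck its centre from the top view with the arm out of the way.

```bash
python3 - <<'E'
from h import *
bot.move_pose([.30,-.45,.33],down(-.9)); survey(z0=.006)
print(rough(bot.grab_frame("top"),"jar_a",0))
E
```

```text
top z0 0 [('b', 0.429, -0.2129, 0.969)]
top z0 0.006 [('b', 0.4284, -0.212, 0.967)]
top z0 0 [('a', 0.6506, 0.2229, 0.981)]
top z0 0.006 [('a', 0.6494, 0.2221, 0.982)]
top z0 0 [('d', 0.6208, -0.1769, 0.946)]
top z0 0.006 [('d', 0.6197, -0.1763, 0.949)]
top z0 0 [('c', 0.4696, -0.0073, 0.97)]
top z0 0.006 [('c', 0.4689, -0.0073, 0.969)]
scene z0 0 [('c', 0.4691, -0.0066, 0.973)]
scene z0 0.006 [('c', 0.4713, -0.0034, 0.974)]
scene z0 0 [('a', 0.6465, 0.2216, 0.982)]
scene z0 0.006 [('a', 0.6481, 0.2234, 0.986)]
scene z0 0 [('d', 0.6205, -0.1757, 0.969)]
scene z0 0.006 [('d', 0.6218, -0.1717, 0.964)]
[([0.5506, 0.1173], 0.66), ([0.617, -0.167], 0.61)]
```

```bash
cat >> h.py <<'E'
def carry(c,s,phi,dz,flip,z=.25,feed=.15):
    P,q=gpose(c,s,phi,dz,0,flip); bot.move_linear(over(P,q,z),q,feed=feed); bot.sleep(.3)
    survey_held(s,z-(.08-dz),c)
def survey_held(s,z0,c):
    for n in ("scene","top"):
        p=bot.grab_frame(n)
        for d in bot.outline_of(p,"bowl_a"):
            if d["region"].sum()<300: continue
            x,f=fit(p,d["region"],s,z0,True)
            if np.hypot(*(x-c))<.05: print("held",n,x.round(4),round(float(f),3),"err",(x-c).round(4))
E
python3 - <<'E'
from h import *
pick((.4288,-.213),'b',np.pi,.011,0,110)
survey_held('b',.181,(.4288,-.213))
carry((.649,.2228),'b',np.pi,.011,0)
print(bot.observe()["finger_gap"]); save("b1")
E
```

```text
gap 0.0045826976293387185 z [ 0.36643152 -0.21306639  0.06929801]
lifted gap 0.004499419383387997 t 37.2667
held scene [ 0.428 -0.213] 0.96 err [-0.0008 -0.    ]
held top [ 0.4314 -0.2132] 0.721 err [ 0.0026 -0.0002]
held scene [0.648  0.2214] 0.939 err [-0.001  -0.0014]
held top [0.6546 0.2129] 0.548 err [ 0.0056 -0.0099]
0.004764497267008813
```

View pics/b1.png

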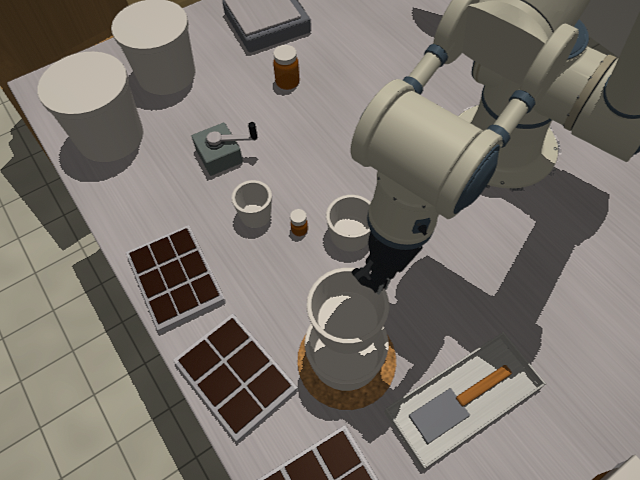

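Bowl b is held level over a, at about (347,310), with roughly 1 mm of error. I'll lower it.

```bash
python3 - <<'E'
from h import *
place((.6497,.2238),'b',np.pi,.011,0,.020)
bot.move_pose([.40,-.1,.33],down(-.2)); survey(z0=.020); save("b2")
E
```

```text
touch True dz [-2.00123813e-04  6.29568117e-06  3.92773642e-04]
F [ 0.5 -0.3  0.2]
t 46.1
top z0 0 [('a', 0.6505, 0.2233, 0.977)]
top z0 0.02 [('a', 0.6464, 0.2209, 0.977)]
top z0 0 [('b', 0.653, 0.2234, 0.978)]
top z0 0.02 [('b', 0.6491, 0.2208, 0.979)]
top z0 0 [('d', 0.6215, -0.1764, 0.961)]
top z0 0.02 [('d', 0.6178, -0.1743, 0.944)]
scene z0 0 [('a', 0.648, 0.223, 0.882)]
scene z0 0.02 [('a', 0.651, 0.2267, 0.853)]
scene z0 0 [('b', 0.6426, 0.2146, 0.954)]
scene z0 0.02 [('b', 0.6474, 0.2211, 0.968)]
scene z0 0 [('c', 0.4694, -0.0068, 0.972)]
scene z0 0.02 [('c', 0.4772, 0.0034, 0.943)]
scene z0 0 [('d', 0.6199, -0.1761, 0.967)]
scene z0 0.02 [('d', 0.6248, -0.162, 0.953)]
```

View pics/b2.png

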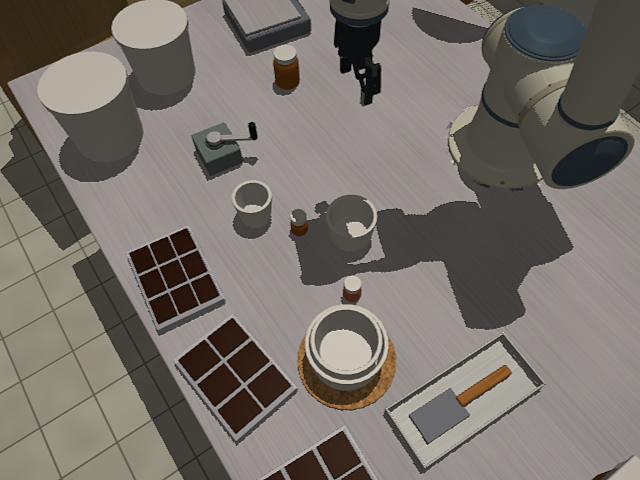

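Bowl b is nested at full depth, at (347,345). Bowl c comes next.

```bash
python3 - <<'E'
from h import *
T=(.6483,.2212)
pick((.4693,-.007),'c',np.pi,.011,0,110)
carry(T,'c',np.pi,.011,0)
E
```

```text
gap 0.005771363505145344 z [ 0.41882179 -0.0070026   0.06934173]
lifted gap 0.005319711803269269 t 53.275
held scene [0.6484 0.2215] 0.937 err [0.0001 0.0003]
```

```bash
python3 - <<'E'
from h import *
place((.6483,.2210),'c',np.pi,.011,0,.034)
bot.move_pose([.35,-.35,.33],down(-.7)); survey(z0=.034); save("c2")
E
```

```text
touch True dz [-2.51143558e-04 -7.37858113e-05  4.15836970e-04]
F [0.2 0.  0.3]
t 60.3167
top z0 0 [('b', 0.6532, 0.2237, 0.975)]
top z0 0.034 [('b', 0.6461, 0.219, 0.965)]
top z0 0 [('d', 0.6212, -0.1757, 0.93)]
top z0 0.034 [('d', 0.6149, -0.1715, 0.894)]
top z0 0 [('c', 0.6561, 0.2248, 0.937)]
top z0 0.034 [('c', 0.6491, 0.2202, 0.963)]
scene z0 0 [('a', 0.647, 0.2219, 0.983)]
scene z0 0.034 [('a', 0.6535, 0.2306, 0.951)]
scene z0 0 [('b', 0.6426, 0.215, 0.955)]
scene z0 0.034 [('b', 0.6515, 0.2259, 0.962)]
scene z0 0 [('d', 0.6201, -0.1766, 0.963)]
scene z0 0.034 [('d', 0.6297, -0.1529, 0.929)]
scene z0 0 [('c', 0.638, 0.2103, 0.949)]
scene z0 0.034 [('c', 0.6469, 0.2209, 0.961)]
```

View pics/c2.png

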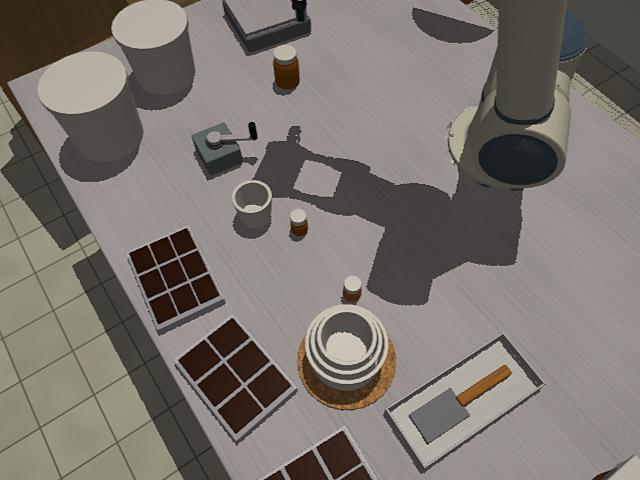

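Bowl c is nested at (347,345), and d is unmoved at (252,205). I'll bring d now.

```bash
python3 - <<'E'
from h import *
pick((.6207,-.1762),'d',np.pi,.011,0,110)
carry((.648,.2206),'d',np.pi,.011,0)
E
```

```text
gap 0.005375012643691692 z [ 0.58142781 -0.17638842  0.06937542]
lifted gap 0.005370512091682179 t 68.5
held scene [0.6477 0.2226] 0.901 err [-0.0003  0.002 ]
```

```bash
python3 - <<'E'
from h import *
place((.6482,.2198),'d',np.pi,.011,0,.048)
bot.move_pose([.45,.0,.35],down(0)); survey(z0=.048)
for n in ("top","scene"):
    p=bot.grab_frame(n); print(n,"post",rough(p,"lever_post",.111),"pivot",rough(p,"lever_pivot",.06))
    if n=="top": cv2.imwrite("pics/t.png",p["frame"][:,:,::-1])
    for d in bot.outline_of(p,"lever_post")[:2]: print(d["region"].sum(),d["at"])
    cv2.imwrite(f"pics/L{n}.png",p["frame"][:,:,::-1])
t=cv2.imread("pics/Ltop.png")[190:290,420:540]; s=cv2.imread("pics/Lscene.png")
cv2.imwrite("pics/L.png",np.hstack([cv2.resize(t,(400,333)),cv2.resize(s[300:400,290:410],(400,333))]))
E
```

```text
touch True dz [-0.00014268 -0.00027984  0.000398  ]
F [0.5 0.4 0.5]
t 76.05
top z0 0 [('b', 0.6516, 0.2235, 0.95)]
top z0 0.048 [('b', 0.6423, 0.2174, 0.972)]
top z0 0 [('a', 0.6507, 0.2235, 0.975)]
top z0 0.048 [('a', 0.6412, 0.2169, 0.952)]
top z0 0 [('c', 0.6547, 0.2247, 0.955)]
top z0 0.048 [('c', 0.6445, 0.2181, 0.97)]
top z0 0 [('d', 0.6562, 0.226, 0.939)]
top z0 0.048 [('d', 0.6468, 0.22, 0.958)]
scene z0 0 [('c', 0.6381, 0.21, 0.934)]
scene z0 0.048 [('c', 0.6503, 0.2257, 0.957)]
scene z0 0 [('d', 0.633, 0.2056, 0.924)]
scene z0 0.048 [('d', 0.6466, 0.2211, 0.929)]
scene z0 0 [('a', 0.6471, 0.2219, 0.986)]
scene z0 0.048 [('a', 0.656, 0.2324, 0.915)]
scene z0 0 [('b', 0.6424, 0.2151, 0.961)]
scene z0 0.048 [('b', 0.6543, 0.2292, 0.939)]
top post [([0.5194, -0.3359], 0.79)] pivot [([0.6057, -0.3929], 0.76)]
354 [474.8, 238.1]
942 [252.7, 210.8]
scene post [([0.5246, -0.3288], 0.65)] pivot [([0.6014, -0.3728], 0.86)]
438 [234.2, 136.0]
```

View pics/L.png

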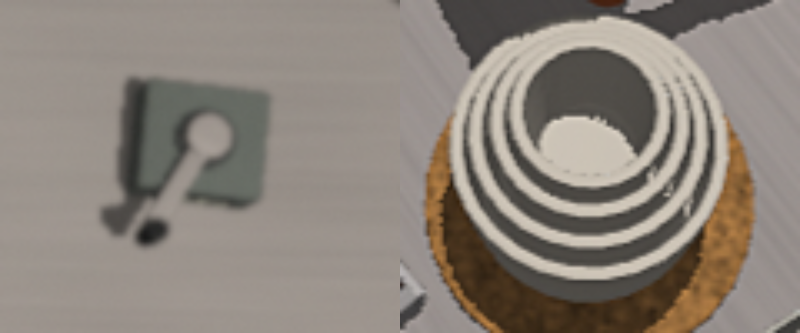

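All four bowls are nested concentrically. In the left crop the post top is at (153,230) and the hub at (207,133). I'll triangulate the lever.

```bash
python3 - <<'E'
from h import *
pt,ps=bot.grab_frame("top"),bot.grab_frame("scene")
def tri(a,b):
    P=[p["K"]@np.c_[p["R"],p["t"]] for p in (pt,ps)]
    X=cv2.triangulatePoints(*P,np.array(a,float),np.array(b,float)).ravel(); return X[:3]/X[3]
def dark(p,c):
    f=p["frame"].max(2).astype(int); v,u=np.mgrid[:480,:640]; m=(f<50)&(np.hypot(u-c[0],v-c[1])<16)
    print("dark",m.sum(),u[m].mean(),v[m].mean(),v[m].min(),v[m].max(),u[m].min(),u[m].max()); return [u[m].mean(),v[m].mean()]
print("post mid",tri(dark(pt,(465.5,259)),dark(ps,(252,131))),"hub",tri((482.1,229.9),(214,139)))
print("ray top post",ray(pt,(465.5,259),.1),"hub",[ray(pt,(482.1,229.9),z).round(4) for z in(.06,.08)])
E
```

```text
dark 29 464.7241379310345 258.86206896551727 245 262 459 468
dark 112 252.13392857142858 130.69642857142858 122 139 239 256
post mid [ 0.52487402 -0.33090532  0.08890323] hub [ 0.60532548 -0.38293537  0.06394119]
ray top post [ 0.52367453 -0.33092491] hub [array([ 0.6072, -0.3847]), array([ 0.6037, -0.3799])]
```

```bash
python3 - <<'E'
from h import *
piv=np.array([.605,-.383]); th0=np.arctan2(.052,-.080)
def pose(a,d,z=.082):
    th=th0+a; t=np.array([-np.sin(th),np.cos(th)]); c=piv+.095*np.array([np.cos(th),np.sin(th)])-t*d
    return [*c,z],down(th-np.pi/2)
F=lambda:bot.observe()["contact_force"].round(1)
bot.close_gripper(40)
P,q=pose(0,.045,.22); bot.move_pose(P,q)
bot.move_linear(*pose(0,.045),feed=.12); print(F())
bot.move_linear(*pose(0,.022),feed=.05)
for a in (.15,.3,.45,.6,.75):
    c=bot.move_linear(*pose(a,.020),feed=.06,contact_N=25); print(a,c,F())
hit=bot.move_linear(*pose(1.05,.017),feed=.03,contact_N=12); bot.sleep(.2)
print("stop",hit,F(),bot.observe()["position"],[np.round(pose(a,.020)[0],3) for a in (.85,.9)])
p=bot.grab_frame("top"); cv2.imwrite("pics/k.png",cv2.resize(p["frame"][170:320,400:560,::-1],(640,600)))
E
```

```text
[ 0.4 -0.4  0.8]
0.15 False [1.5 2.4 0.1]
0.3 False [0.7 2.9 0.4]
0.45 False [1.7 2.6 0.4]
0.6 False [-0.4  3.1  0.9]
0.75 False [ 1.6  3.6 -0.4]
stop True [-3.1  6.4  4.3] [ 0.5088363  -0.39431729  0.0811923 ] [array([ 0.508, -0.389,  0.082]), array([ 0.509, -0.394,  0.082])]
```

View pics/k.png

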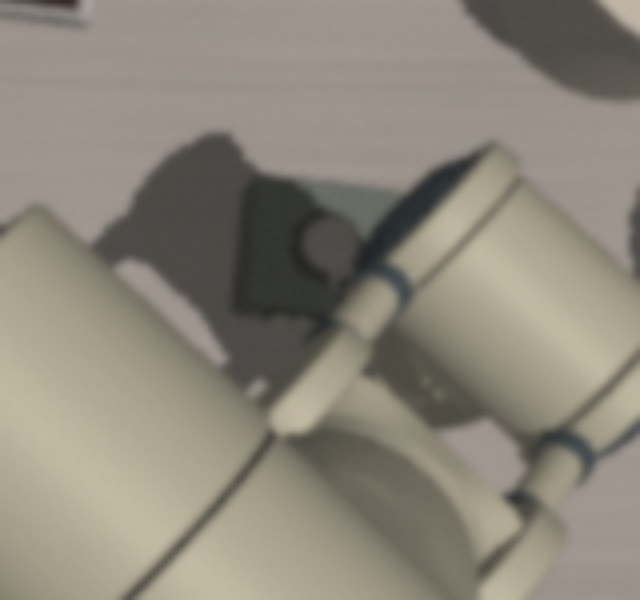

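The arm hides the lever here, but the tip stopped where the 0.9 rad stop was predicted, with a force rise. I'll press once more to confirm, then release.

```bash
python3 - <<'E'
from h import *
piv=np.array([.605,-.383]); th0=np.arctan2(.052,-.080)
def pose(a,d,z=.082):
    th=th0+a; t=np.array([-np.sin(th),np.cos(th)]); c=piv+.095*np.array([np.cos(th),np.sin(th)])-t*d
    return [*c,z],down(th-np.pi/2)
a=bot.observe()["position"]
hit=bot.move_linear(*pose(1.1,.017),feed=.02,contact_N=15); b=bot.observe(); bot.sleep(.3)
print(hit,(b["position"]-a).round(4),b["contact_force"].round(1),bot.observe()["contact_force"].round(1))
for x in (.75,.6,.45,.3,.15,0): bot.move_linear(*pose(x,.020),feed=.08)
bot.move_linear(*pose(0,.05),feed=.08); print(bot.observe()["contact_force"].round(1))
bot.move_linear(*pose(0,.05,.25),feed=.15)
bot.move_pose([.40,.0,.38],down(0)); print(bot.observe()["t"])
p=bot.grab_frame("top"); print(rough(p,"lever_post",.111),rough(p,"jar_a",0)); save("f")
s=cv2.imread("pics/f.png"); cv2.imwrite("pics/f2.png",s)
E
```

```text
True [-0.0008  0.0001 -0.0006] [-1.3  4.5  3.9] [-1.6  5.1  4.4]
[-0.1 -0.2 -0.6]
90.5917
[([0.5249, -0.3276], 0.58), ([0.6332, 0.2148], 0.55)] [([0.554, -0.0897], 0.54), ([0.5508, 0.1189], 0.53)]
```

View pics/f2.png

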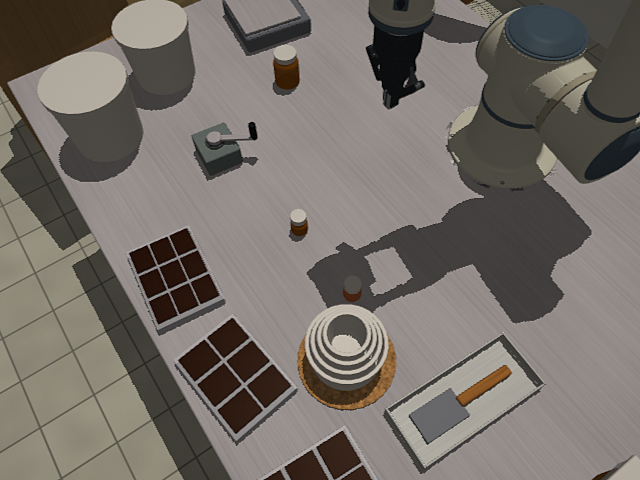

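The lever is back at (252,130), the nest and scraper are fine and both jars stand. There's time left, so I'll repeat the swing with a firmer stop check and look at the lever from the scene and wrist cameras.

```bash
python3 - <<'E'
from h import *
piv=np.array([.605,-.383]); th0=np.arctan2(.052,-.080)
def pose(a,d,z=.082):
    th=th0+a; t=np.array([-np.sin(th),np.cos(th)]); c=piv+.095*np.array([np.cos(th),np.sin(th)])-t*d
    return [*c,z],down(th-np.pi/2)
bot.move_pose(*pose(0,.045,.22)); bot.move_linear(*pose(0,.045),feed=.12)
for a in (0,.2,.4,.6,.8): bot.move_linear(*pose(a,.020),feed=.06,contact_N=25)
hit=bot.move_linear(*pose(1.0,.018),feed=.02,contact_N=25); o=bot.observe()
print(hit,o["position"].round(4),o["contact_force"].round(1),[np.round(pose(a,.020)[0],3) for a in (.85,.9,.95)])
bot.sleep(.3); print(bot.observe()["contact_force"].round(1))
s=bot.grab_frame("scene")["frame"][70:220,150:310,::-1]; w=bot.grab_frame("wrist")["frame"][:,:,::-1]
cv2.imwrite("pics/k2.png",np.hstack([cv2.resize(s,(400,375)),cv2.resize(w,(400,375))]))
E
```

```text
True [ 0.5078 -0.3946  0.081 ] [-1.9  6.7  4. ] [array([ 0.508, -0.389,  0.082]), array([ 0.509, -0.394,  0.082]), array([ 0.509, -0.399,  0.082])]
[-1.6  7.4  6.1]
```

View pics/k2.png

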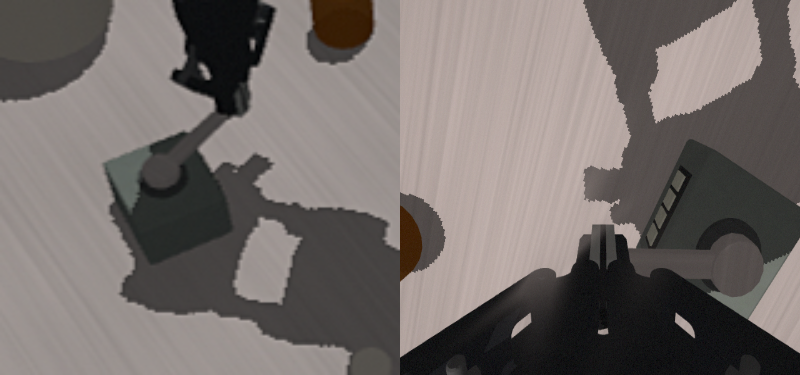

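Both views show the lever swung well round. It stopped at the same point under a 25 N limit, which matches the 0.9 rad stop. I'll release it, check and hand in.

```bash
python3 - <<'E'
from h import *
piv=np.array([.605,-.383]); th0=np.arctan2(.052,-.080)
def pose(a,d,z=.082):
    th=th0+a; t=np.array([-np.sin(th),np.cos(th)]); c=piv+.095*np.array([np.cos(th),np.sin(th)])-t*d
    return [*c,z],down(th-np.pi/2)
h=[ray(bot.grab_frame("scene"),uv,z) for uv,z in (((215.2,138),.075),((241,116.5),.071))]; v=h[1]-h[0]
print("seen lever angle",(np.arctan2(v[1],v[0])-th0)%(2*np.pi))
for x in (.75,.6,.45,.3,.15,0): bot.move_linear(*pose(x,.020),feed=.08)
bot.move_linear(*pose(0,.05),feed=.08); bot.move_linear(*pose(0,.05,.25),feed=.15)
bot.move_pose([.40,.0,.38],down(0)); bot.sleep(.5)
p=bot.grab_frame("top"); print(rough(p,"lever_post",.111)); survey(("scene",),z0=.048)
print(bot.observe()["t"]); print(bot.finish_job())
E
```

```text
seen lever angle 0.8800298191781195
[([0.6309, 0.2054], 0.62), ([0.5391, -0.0838], 0.58), ([0.5184, -0.327], 0.53)]
scene z0 0 [('d', 0.6347, 0.2043, 0.921)]
scene z0 0.048 [('d', 0.6469, 0.2207, 0.927)]
scene z0 0 [('a', 0.6473, 0.2222, 0.948)]
scene z0 0.048 [('a', 0.6559, 0.2318, 0.869), ('b', 0.6606, 0.2411, 0.853)]
scene z0 0 [('b', 0.643, 0.2147, 0.956)]
scene z0 0.048 [('b', 0.6539, 0.2292, 0.951)]
scene z0 0 [('c', 0.639, 0.2096, 0.948)]
scene z0 0.048 [('c', 0.6505, 0.2245, 0.944)]
102.9833
the job is handed in; nothing more can be done
None
```

The job is handed in at about 103 s, no verdict returned: the scraper lies in the tray, bowls a–d (no e found) are nested on the cork mat, the lever went to its stop (about 0.88 rad seen) and sprang back, and both jars are standing.

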